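Push the bearing sleeve up the feed ramp to its stop

TASK

With the fingertips, push the plain bored bearing sleeve slowly up its lane of the inclined feed ramp until it is against the stop bar at the top, and finish while still holding it there so that it cannot roll back. Only push it: do not lift or carry it, do not flick it or let it run back down, and leave the roller with the shaft ends in the other lane and the things around the ramp where they are.

Things in the scene. Friction and masses are not known exactly. Their poses are not given: they have to be found in the camera images.
- ramp: Fixed twin-lane feed ramp, 188 x 150 mm. Origin: centre of its underside, on the bench; x level and uphill to the stop, y left looking uphill, z up. The grey deck rises 9 degrees along x, its surface 32 mm above the bench at x = 0. Two lanes 54 mm wide, centre lines at y = +31 and -31 mm, between rails 8 mm higher than the deck. Open above and behind the foot.
- foot (a point): Middle of the upper outer edge of the lip that closes the ramp's foot, at x = -90, z = 23 mm in the ramp's frame. The lip is 4 mm thick and 5 mm higher than the deck; the two round parts rest against it at the start and stick out 5 mm beyond it, so that fingers coming up from outside touch the part first.
- stop (a point): On the ramp's middle line, on the face of the dark stop bar across the top of both lanes, 20 mm off the deck: x = +74, z = 64 mm in the ramp's frame. The bar is rigid, square to the deck, 12 mm thick and 28 mm higher than the deck.
- sleeve: Plain steel bearing sleeve: smooth cylinder, 40 mm diameter, 50 mm long, 22 mm bore seen at both ends, 0.25 to 0.46 kg. Origin at its centre, y along its axis, across the lane; x and z turn as it rolls. Starts at the foot of either lane, centre at x = -75, z = 40.5 mm in the ramp's frame; rolls freely. Against the stop: x = +54, z = 61 mm.
- roller: Steel roller in the other lane, to be left alone: 40 mm in diameter and 28 mm wide with a 12 mm shaft end sticking out 11 mm each side, 50 mm overall. Origin at its centre, y along its axis. It rests on the lip at the foot.
- turned_pin: Stepped steel turned part standing beside the left side of the ramp, 24 mm across and 62 mm tall; origin at the centre of its underside. To be left alone.
- gear: Small spur gear lying flat beside the left side of the ramp, 49 mm across and 12 mm high; origin at the centre of its underside. To be left alone.
- nut: Hex nut lying flat beside the right side of the ramp, 22 mm across and 10 mm high; origin at the centre of its underside. To be left alone.
- bushing: Steel bushing standing beside the right side of the ramp, 38 mm across and 22 mm high; origin at the centre of its underside. To be left alone.
Not all that is in view belongs to the job. What is shaped like the sleeve but yellow is not meant.

How it is judged:
On the way:
1. the sleeve is pushed past the middle of its lane, with the fingers behind it (x of sleeve in the frame of ramp above 0 m and contact force between the fingers and sleeve above 0.1 N).
At the end, for the whole second after the job is handed in: Through the last second the sleeve lies on the deck against the stop bar (within 3.5 mm of touching it), square in its lane (within 0.12 rad), at rest (under 0.02 m/s) and held by the fingers (more than 0.1 N); the roller is within 10 mm of its start (x of sleeve in the frame of ramp between 0.0505 and 0.06 m and z of sleeve in the frame of ramp between 0.056 and 0.065 m and angle between the y axis of sleeve and the y axis of ramp, either way round below 0.12 rad and contact force between the fingers and sleeve above 0.1 N and linear speed of sleeve below 0.02 m/s and distance of roller from where it was at the start of the episode below 0.01 m); the arm keeps its last pose, push and grip.
It fails at once if the sleeve is lifted off the deck (its centre above 67 mm, or above 60 mm in the lower half of the ramp, or above 53 mm near the foot) (z of sleeve in the frame of ramp above 0.067 m or (z of sleeve in the frame of ramp above 0.06 m and x of sleeve in the frame of ramp below 0 m) or (z of sleeve in the frame of ramp above 0.053 m and x of sleeve in the frame of ramp below -0.045 m)).
It fails at once if the sleeve is flicked or runs free: faster than 0.3 m/s (linear speed of sleeve above 0.3 m/s).
It fails at once if the sleeve leaves the ramp (z of sleeve in the frame of ramp below 0.034 m).
It fails at once if the roller is pushed more than 10 mm (distance of roller from where it was at the start of the episode above 0.01 m).
It fails at once if a thing beside the ramp is moved more than 15 mm (distance of any of turned_pin, gear, nut, bushing from where it was at the start of the episode above 0.015 m).
It also fails if it takes over 32 s, if anything falls off the work surface, if the arm or the gripper's body presses on something with over 40 N, if the wrist force passes 120 N, or if a joint passes its speed limit or range.

ROBOT

A 7-joint arm with a two-finger parallel gripper is mounted at the origin on a cart in front of the work surface, level with it; the furniture and walls round the work are solid. World frame = base frame: x ahead of the robot, y to its left, z up, the work surface at z = 0. Lengths are in m, angles in rad, forces in N, time in s.
With the tool pointing down it reaches from about 0.425 to 0.975 m from the base axis. Payload 16.7 kg.
Tool frame: the origin (TCP) lies between the finger pads; the fingertips stand 17 mm ahead of it and the grasp point (between the pads) lies 2 mm behind it; z points along the fingers, x is the direction in which the jaws open and shut, and the axes are right-handed (so a half turn about z gives the same grasp; the last joint's range is limited). The gripper opens to 85 mm and grips with 20 to 120 N. Pads are 22 mm wide; open, the fingers measure 114 mm over their backs; the gripper's body (76 mm by 85 mm) begins 54 mm behind the grasp point. The pads swing forward as they close: fully open they stand 13 mm farther back than shut.
Start: joints at [-1.256, 0.426, 0.074, 1.606, -0.034, 1.111, -0.067], TCP at [0.303, 0.603, 0.248] pointing down, gripper open.
Joint ranges: [-2.85, 2.85], [-0.5, 2.14], [-1.23, 1.37], [0.21, 2.46], [-1.02, 4.16], [0.16, 2.05], [-2.73, 2.73]. Speed limits (rad/s): [1.89, 1.89, 2.39, 2.39, 3.01, 3.01, 3.01].

INTERFACE

Orientations are given as a 3x3 rotation matrix whose columns are the frame's x, y, z axes.
In Python, from rig import env gives the robot as it stands.
- The arm moves only by the tool apply_moves, never from a script. Its argument "moves" is a list of rows, each an object with "claw": the gripper's target within -1 to 1 (fully open at 1, half-way at 0, shut at -1); "xyz": the shift along the world's x, y, z in mm, a list of three; "rot": the turn, a rotation vector about the world's x, y, z in degrees, a list of three. A call has 1 to 20 rows; each row is the pose to reach, as a shift and turn from the pose commanded when the call began; what a row does not reach only later rows make up. A row lasts 1/8 s, in which the tool goes at most 62.5 mm and 10.7 degrees, less where a joint would pass 70% of its speed; a pose out of reach is approached as far as the arm can. A call with a gripper value outside its range is refused whole. The fingers move at their own pace and stop on an object; "newtons" is the grip in N (left out, the last holds). Time passes only in rows, so rows that repeat a pose let the fingers close. It gives the time, the measured TCP pose, the force and the opening at its end, in the units of the state.
- env.observe(): the state, without advancing time (a new reading comes with each control period).
- env.get_image(name): name is "side" or "top"; returns a dict with "img" (420x560x3 uint8, red, green, blue), "z_map" (420x560 float32, m along the optical axis (not along the pixel's ray), 0 where there is no reading), "mtx" (3x3 intrinsics, pixels), "R" (3x3) and "t" (3): a world point X has camera coordinates R X + t. Camera axes: x right, y down, z forward; pixel columns grow to the right and rows downward; lengths in m; the calibration is good to about 2 mm. A picture is of the moment at which its call begins.
- env.close_job(): hands the job in, once; it reports no verdict.
The state is a dict: "time": time; "joints": joint angles; "dq": joint speeds; "effort": joint torques, N m; "ee_pos": TCP position; "ee_rot": TCP orientation; "wrist_force": force on the tool from outside, world axes, zero at the start; "torque": the same for the moment, N m; "grip_width": finger opening in m.
Only numpy, scipy, OpenCV 4.12 (cv2) and the standard library are available. Lean on these libraries where they do the work, as an engineer would, in place of code of your own. Each camera call takes 0.05 s, during which the arm holds its last target. There are 200 camera calls.

## Working session

There is one attempt and no reset: what is moved stays moved. The work goes in short steps, Python scripts to look and compute and a tool call to move; the robot and the scene stay as the last step left them, time stands still between calls to the robot, and variables do not carry over. Pictures are saved under pics/ and viewed, about 8 in all and at most 12, crops included, and the job is handed in when it is done.

Besides the shell and the picture viewer there is one more tool, called after "Call:" as name(argument=value, ...), one argument or row to a line, values as JSON. apply_moves: Moves the arm, as the interface text tells. Its arguments: {"type":"object","properties":{"moves":{"type":"array"},"newtons":{"type":"number"}},"required":["moves"]}

```bash
mkdir -p pics
python3 - <<'E'
from rig import env
import cv2,numpy as np,pickle
s=env.observe();print(s)
for n in("top","side"):
    d=env.get_image(n);pickle.dump(d,open(n+'.pkl','wb'));cv2.imwrite(f'pics/{n}.png',d['img'][:,:,::-1]);print(n,d['mtx'],d['R'],d['t'])
E
```

```text
{'time': 0.0, 'joints': array([-1.25547976,  0.42672573,  0.07385761,  1.6066391 , -0.03410442,
        1.11082568, -0.0670825 ]), 'dq': array([-0.00059718,  0.00080257, -0.00080137,  0.00192848, -0.00127004,
        0.00015923,  0.00090954]), 'effort': array([-5.40623969e-04, -9.49853325e+01,  3.76108333e+00, -4.63509822e+01,
        1.93131098e-02,  1.01765088e-02, -5.76331149e-05]), 'ee_pos': array([0.30241963, 0.6030027 , 0.24760082]), 'ee_rot': array([[ 4.48279253e-01,  8.93893422e-01, -5.11224589e-04],
       [ 8.93892572e-01, -4.48279534e-01, -1.23671352e-03],
       [-1.33466160e-03,  9.74131508e-05, -9.99999105e-01]]), 'wrist_force': array([-0.47692974,  0.10447368, -0.57467798]), 'torque': array([-0.00339037,  0.04058707, -0.00193538]), 'grip_width': 0.08537544767091758}
top [[503.95838701   0.         276.8582426 ]
 [  0.         503.95838701 215.10600487]
 [  0.           0.           1.        ]] [[ 0.01568634 -0.99940134 -0.03083674]
 [-0.98700344 -0.01054403 -0.16035285]
 [ 0.15993171  0.03295132 -0.98657795]] [-0.00922085  0.585924    0.98301046]
side [[484.32806116   0.         274.51276327]
 [  0.         484.32806116 215.953624  ]
 [  0.           0.           1.        ]] [[ 0.82361881 -0.56706171  0.00964775]
 [-0.25497399 -0.38542038 -0.88681418]
 [ 0.50659681  0.72793691 -0.46202546]] [-0.48701612  0.21815517  0.58124151]
```

View pics/top.png

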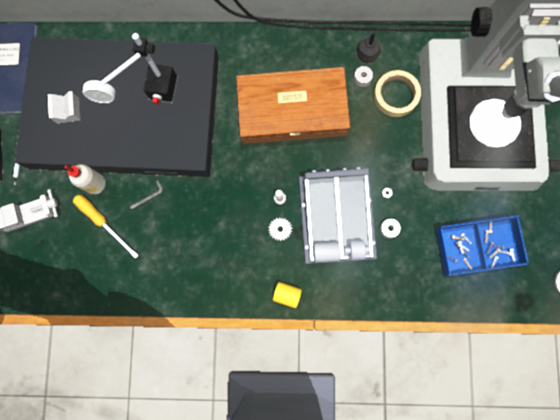

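View pics/side.png

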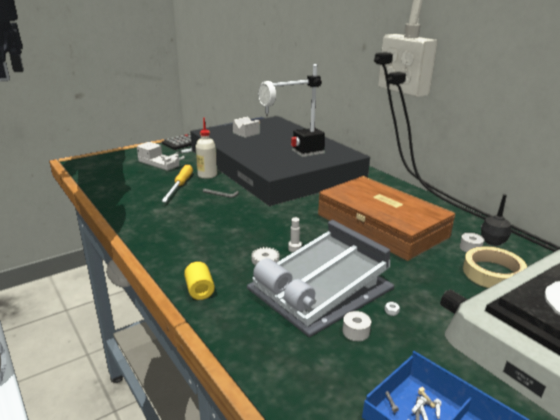

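Run:
```python
import cv2,pickle,numpy as np
a=pickle.load(open('top.pkl','rb'));b=pickle.load(open('side.pkl','rb'))
A=cv2.resize(a['img'][155:275,290:390],None,fx=5,fy=5,interpolation=2)
B=cv2.resize(b['img'][220:330,240:400],None,fx=5,fy=5,interpolation=2)
cv2.imwrite('pics/a.png',A[:,:,::-1]);cv2.imwrite('pics/b.png',B[:,:,::-1])
```

```text
(no output)
```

View pics/a.png

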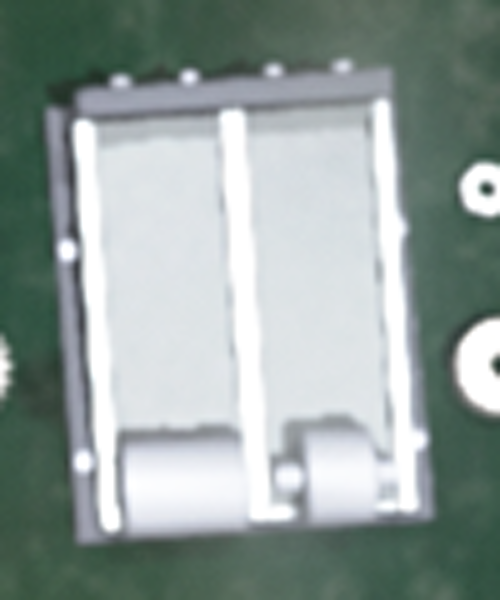

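View pics/b.png

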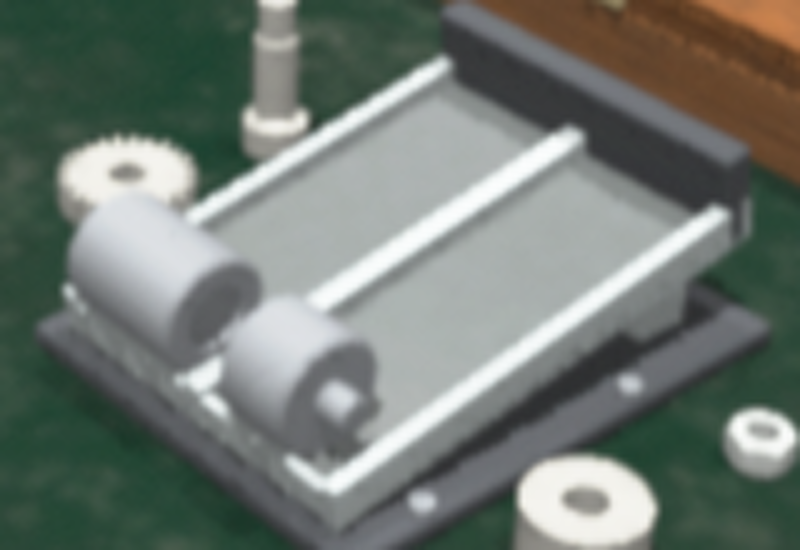

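Crops: the sleeve is the plain cylinder in the left lane (top px ≈(327,251)); the part in the right lane (≈(358,250)) has shaft ends and is the roller; the yellow cylinder at (287,295) is a decoy. The side crop agrees, showing the bore at the end of the left part. Next I fit the ramp pose from both depth maps.

```bash
cat > h.py <<'E'
import numpy as np
def cloud(d):
    z=d['z_map'];v,u=np.nonzero(z>0);K=d['mtx'];Z=z[v,u]
    C=np.c_[(u-K[0,2])*Z/K[0,0],(v-K[1,2])*Z/K[1,1],Z]
    return (C-d['t'])@d['R'],u,v
T=np.tan(np.radians(9));c9=np.cos(np.radians(9));s9=np.sin(np.radians(9))
def model(x,y):
    h=np.zeros_like(x);h[(abs(x)<.094)&(abs(y)<.075)]=.004
    ramp=(x>-.09)&(x<.085)&(abs(y)<.066)
    deck=.032+x*T
    h=np.where(ramp,deck,h)
    rail=ramp&((abs(y)<.004)|((abs(y)>.058)))
    h=np.where(rail,deck+.008/c9,h)
    bar=(x>.0735)&(x<.0855)&(abs(y)<.066); h=np.where(bar,.072+(x-.0727)*T,h)
    for yc,L in((.031,.025),(-.031,.014)):
        m=(abs(y-yc)<L)&(abs(x+.075)<.02)
        h=np.where(m,.0405+np.sqrt(np.maximum(.0004-(x+.075)**2,0)),h)
    m=(abs(y+.031)<.025)&(abs(x+.075)<.006)&(h<.05)
    h=np.where(m,.0465,h)
    return h
E
python3 - <<'E'
import pickle,numpy as np
from h import *
from scipy.optimize import differential_evolution as DE
out={}
for n in('top','side'):
    d=pickle.load(open(n+'.pkl','rb'));P,u,v=cloud(d)
    print(n,'cam',-d['R'].T@d['t'])
    if n=='top':
        m=(u>295)&(u<382)&(v>160)&(v<270); c0=P[m&(P[:,2]>.03)].mean(0);print('c0',c0)
    m=(np.hypot(P[:,0]-c0[0],P[:,1]-c0[1])<.13)&(P[:,2]<.1);Q=P[m]
    # exclude other items: points outside ramp & above bench
    def cost(p):
        c,s=np.cos(p[2]),np.sin(p[2]);X=Q[:,:2]-p[:2]
        x=c*X[:,0]+s*X[:,1];y=-s*X[:,0]+c*X[:,1]
        k=(abs(x)<.1)&(abs(y)<.08)
        e=np.where(k,np.minimum(abs(model(x,y)+p[3]-Q[:,2]),.01),np.minimum(abs(Q[:,2]-p[3]),.01))
        return e.mean()
    r=DE(cost,[(c0[0]-.04,c0[0]+.04),(c0[1]-.04,c0[1]+.04),(-.3,.3),(-.005,.005)],seed=1,popsize=20,maxiter=150,tol=1e-6)
    print(n,r.x,r.fun,len(Q))
    p=r.x;c,s=np.cos(p[2]),np.sin(p[2])
    # world sleeve
    for y in(.031,-.031): print('part',p[0]+c*-.075-s*y,p[1]+s*-.075+c*y)
E
```

```text
top cam [ 0.4212391  -0.03542882  1.06348669]
c0 [ 0.60238388 -0.12452102  0.04415694]
top [ 0.58975121 -0.12692755  0.08192244 -0.00167054] 0.002492998387430521 11488
part 0.5124659848748077 -0.10216883019546746
part 0.5175394967117113 -0.16396089665743974
side cam [ 0.16228443 -0.6151939   0.46671009]
side [ 5.91845878e-01 -1.29337139e-01  8.49023713e-02 -2.68450414e-04] 0.004042837172499007 13352
part 0.5144872189972421 -0.10480883293497677
part 0.519744844177464 -0.16658550634383149
```

Call:
apply_moves(
  moves=[
    {"claw": -0.55, "xyz": [20, -50, 0], "rot": [0, 0, 5]},
    {"claw": -0.55, "xyz": [40, -105, 0], "rot": [0, 0, 10]},
    {"claw": -0.55, "xyz": [60, -160, 0], "rot": [0, 0, 15]},
    {"claw": -0.55, "xyz": [80, -215, 0], "rot": [0, 0, 20]},
    {"claw": -0.55, "xyz": [95, -270, 0], "rot": [0, 0, 25]},
    {"claw": -0.55, "xyz": [105, -325, 0], "rot": [0, 0, 31.4]},
    {"claw": -0.55, "xyz": [115, -380, 0], "rot": [0, 0, 31.4]},
    {"claw": -0.55, "xyz": [125, -435, 0], "rot": [0, 0, 31.4]},
    {"claw": -0.55, "xyz": [135, -490, 0], "rot": [0, 0, 31.4]},
    {"claw": -0.55, "xyz": [140, -545, 0], "rot": [0, 0, 31.4]},
    {"claw": -0.55, "xyz": [148, -600, 0], "rot": [0, 0, 31.4]},
    {"claw": -0.55, "xyz": [154, -655, 0], "rot": [0, 0, 31.4]},
    {"claw": -0.55, "xyz": [158, -711, 0], "rot": [0, 0, 31.4]},
    {"claw": -0.55, "xyz": [158, -711, -50], "rot": [0, 0, 31.4]},
    {"claw": -0.55, "xyz": [158, -711, -100], "rot": [0, 0, 31.4]},
    {"claw": -0.55, "xyz": [158, -711, -100], "rot": [0, 0, 31.4]},
    {"claw": -0.55, "xyz": [158, -711, -100], "rot": [0, 0, 31.4]},
  ],
  newtons=40,
)

```text
time: 2.22
ee_pos: [0.4612, -0.1078, 0.1497]
ee_rot: [[-0.083, 0.997, 0.001], [0.997, 0.083, -0.0], [-0.0, 0.001, -1.0]]
wrist_force: [0.2, -0.8, 0.9]
grip_width: 0.019
```

Call:
apply_moves(
  moves=[
    {"claw": -0.55, "xyz": [0, 0, -40], "rot": [0, 0, 0]},
    {"claw": -0.55, "xyz": [0, 0, -70], "rot": [0, 0, 0]},
    {"claw": -0.55, "xyz": [0, 0, -99], "rot": [0, 0, 0]},
    {"claw": -0.55, "xyz": [0, 0, -99], "rot": [0, 0, 0]},
    {"claw": -0.55, "xyz": [0, 0, -99], "rot": [0, 0, 0]},
  ],
)

```text
time: 2.85
ee_pos: [0.4618, -0.1077, 0.0512]
ee_rot: [[-0.083, 0.997, 0.002], [0.997, 0.083, 0.0], [-0.0, 0.002, -1.0]]
wrist_force: [-0.3, -1.0, 1.1]
grip_width: 0.0193
```

```bash
cat > pic.py <<'E'
from rig import env
import cv2,sys,numpy as np
k=sys.argv[1]
s=env.observe();print(s['time'],s['ee_pos'],s['wrist_force'],s['grip_width'])
a=env.get_image('top')['img'][155:275,270:390];b=env.get_image('side')['img'][200:330,230:400]
A=cv2.resize(a,(400,400),interpolation=2);B=cv2.resize(b,(400,306),interpolation=2)
I=np.zeros((400,800,3),np.uint8);I[:,:400]=A;I[:306,400:]=B
cv2.imwrite(f'pics/{k}.png',I[:,:,::-1])
E
python3 pic.py c
```

```text
2.85 [ 0.46183669 -0.1076823   0.05117822] [-0.29813238 -0.96284441  1.0669366 ] 0.019315082066151668
```

View pics/c.png

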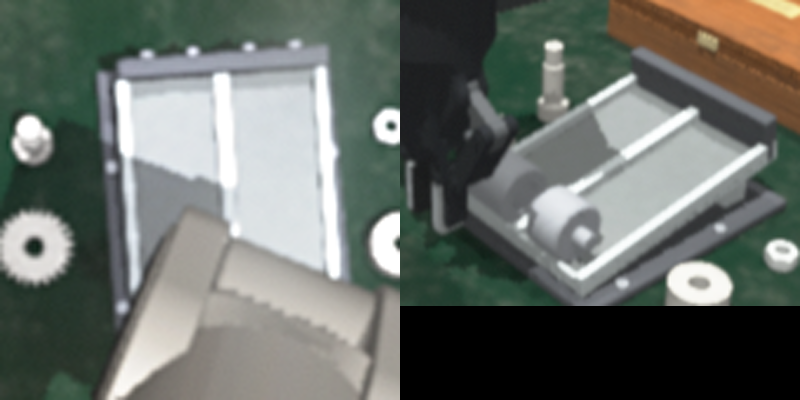

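The picture shows the fingers down behind the sleeve (side half about (430,190)), clear of the roller and with the tips below the sleeve's axis. I now advance gently until they touch it.

Call:
apply_moves(
  moves=[
    {"claw": -0.55, "xyz": [4, 0.3, -1], "rot": [0, 0, 0]},
    {"claw": -0.55, "xyz": [8, 0.7, -2], "rot": [0, 0, 0]},
    {"claw": -0.55, "xyz": [12, 1, -2], "rot": [0, 0, 0]},
    {"claw": -0.55, "xyz": [15, 1.2, -2], "rot": [0, 0, 0]},
    {"claw": -0.55, "xyz": [17, 1.4, -2], "rot": [0, 0, 0]},
    {"claw": -0.55, "xyz": [19, 1.6, -2], "rot": [0, 0, 0]},
    {"claw": -0.55, "xyz": [21, 1.7, -2], "rot": [0, 0, 0]},
    {"claw": -0.55, "xyz": [23, 1.9, -1.7], "rot": [0, 0, 0]},
    {"claw": -0.55, "xyz": [25, 2.1, -1.4], "rot": [0, 0, 0]},
    {"claw": -0.55, "xyz": [27, 2.2, -1.1], "rot": [0, 0, 0]},
    {"claw": -0.55, "xyz": [29, 2.4, -0.8], "rot": [0, 0, 0]},
    {"claw": -0.55, "xyz": [31, 2.6, -0.5], "rot": [0, 0, 0]},
    {"claw": -0.55, "xyz": [31, 2.6, -0.5], "rot": [0, 0, 0]},
  ],
)

```text
time: 4.58
ee_pos: [0.4919, -0.105, 0.0489]
ee_rot: [[-0.083, 0.997, 0.0], [0.997, 0.083, -0.0], [-0.0, 0.0, -1.0]]
wrist_force: [-1.0, 0.4, -0.9]
grip_width: 0.0193
```

```bash
python3 pic.py d
```

```text
4.575 [ 0.49193825 -0.10498684  0.04886807] [-0.95127041  0.40765284 -0.94496133] 0.01928172169093916
```

View pics/d.png

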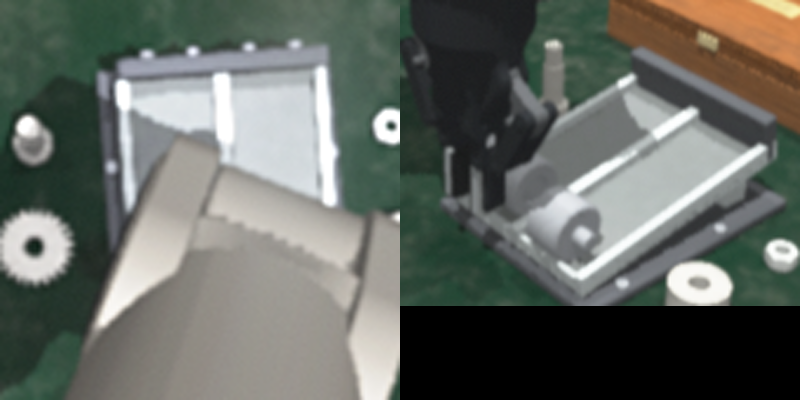

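The fingers touch the sleeve, about 1 N, and the roller hasn't moved. I push on parallel to the deck.

Call:
apply_moves(
  moves=[
    {"claw": -0.55, "xyz": [2, 0.2, 0.3], "rot": [0, 0, 0]},
    {"claw": -0.55, "xyz": [5, 0.4, 0.8], "rot": [0, 0, 0]},
    {"claw": -0.55, "xyz": [8, 0.7, 1.3], "rot": [0, 0, 0]},
    {"claw": -0.55, "xyz": [11, 0.9, 1.7], "rot": [0, 0, 0]},
    {"claw": -0.55, "xyz": [14, 1.2, 2.2], "rot": [0, 0, 0]},
    {"claw": -0.55, "xyz": [17, 1.4, 2.7], "rot": [0, 0, 0]},
    {"claw": -0.55, "xyz": [20, 1.7, 3.2], "rot": [0, 0, 0]},
    {"claw": -0.55, "xyz": [23, 1.9, 3.6], "rot": [0, 0, 0]},
    {"claw": -0.55, "xyz": [26, 2.2, 4.1], "rot": [0, 0, 0]},
    {"claw": -0.55, "xyz": [29, 2.4, 4.6], "rot": [0, 0, 0]},
    {"claw": -0.55, "xyz": [32, 2.7, 5.1], "rot": [0, 0, 0]},
    {"claw": -0.55, "xyz": [35, 2.9, 5.5], "rot": [0, 0, 0]},
    {"claw": -0.55, "xyz": [38, 3.2, 6], "rot": [0, 0, 0]},
    {"claw": -0.55, "xyz": [41, 3.4, 6.5], "rot": [0, 0, 0]},
    {"claw": -0.55, "xyz": [44, 3.7, 7], "rot": [0, 0, 0]},
    {"claw": -0.55, "xyz": [47, 3.9, 7.4], "rot": [0, 0, 0]},
    {"claw": -0.55, "xyz": [50, 4.2, 7.9], "rot": [0, 0, 0]},
    {"claw": -0.55, "xyz": [53, 4.4, 8.4], "rot": [0, 0, 0]},
    {"claw": -0.55, "xyz": [55, 4.6, 8.7], "rot": [0, 0, 0]},
    {"claw": -0.55, "xyz": [56, 4.7, 8.9], "rot": [0, 0, 0]},
  ],
)

```text
time: 7.18
ee_pos: [0.5477, -0.1003, 0.0577]
ee_rot: [[-0.083, 0.997, -0.0], [0.997, 0.083, -0.0], [-0.0, -0.0, -1.0]]
wrist_force: [-2.6, -0.3, 1.7]
grip_width: 0.0193
```

```bash
python3 pic.py e
```

```text
7.175 [ 0.54766605 -0.10034765  0.05770912] [-2.64497433 -0.3156324   1.70223298] 0.019333122975438388
```

View pics/e.png

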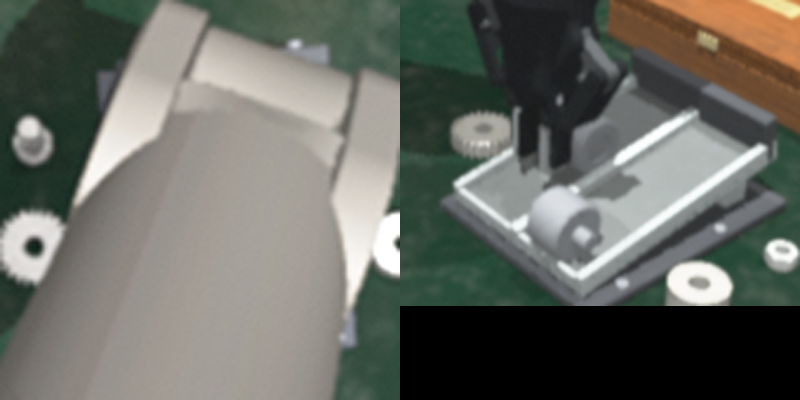

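The sleeve sits square ahead of the fingers (side half about (598,145)) and the roller is unmoved at (565,220). About 63 mm remain, so I push 54 mm of it now.

Call:
apply_moves(
  moves=[
    {"claw": -0.55, "xyz": [2, 0.2, 0.3], "rot": [0, 0, 0]},
    {"claw": -0.55, "xyz": [5, 0.4, 0.8], "rot": [0, 0, 0]},
    {"claw": -0.55, "xyz": [8, 0.7, 1.3], "rot": [0, 0, 0]},
    {"claw": -0.55, "xyz": [11, 0.9, 1.7], "rot": [0, 0, 0]},
    {"claw": -0.55, "xyz": [14, 1.2, 2.2], "rot": [0, 0, 0]},
    {"claw": -0.55, "xyz": [17, 1.4, 2.7], "rot": [0, 0, 0]},
    {"claw": -0.55, "xyz": [20, 1.7, 3.2], "rot": [0, 0, 0]},
    {"claw": -0.55, "xyz": [23, 1.9, 3.6], "rot": [0, 0, 0]},
    {"claw": -0.55, "xyz": [26, 2.2, 4.1], "rot": [0, 0, 0]},
    {"claw": -0.55, "xyz": [29, 2.4, 4.6], "rot": [0, 0, 0]},
    {"claw": -0.55, "xyz": [32, 2.7, 5.1], "rot": [0, 0, 0]},
    {"claw": -0.55, "xyz": [35, 2.9, 5.5], "rot": [0, 0, 0]},
    {"claw": -0.55, "xyz": [38, 3.2, 6], "rot": [0, 0, 0]},
    {"claw": -0.55, "xyz": [41, 3.4, 6.5], "rot": [0, 0, 0]},
    {"claw": -0.55, "xyz": [44, 3.7, 7], "rot": [0, 0, 0]},
    {"claw": -0.55, "xyz": [47, 3.9, 7.4], "rot": [0, 0, 0]},
    {"claw": -0.55, "xyz": [50, 4.2, 7.9], "rot": [0, 0, 0]},
    {"claw": -0.55, "xyz": [52, 4.3, 8.2], "rot": [0, 0, 0]},
    {"claw": -0.55, "xyz": [54, 4.5, 8.5], "rot": [0, 0, 0]},
    {"claw": -0.55, "xyz": [54, 4.5, 8.5], "rot": [0, 0, 0]},
  ],
)

```text
time: 9.78
ee_pos: [0.6019, -0.0958, 0.0662]
ee_rot: [[-0.083, 0.997, 0.0], [0.997, 0.083, -0.0], [-0.0, 0.0, -1.0]]
wrist_force: [-1.6, -0.3, -0.3]
grip_width: 0.0193
```

Now smaller steps with the force watched.

Call:
apply_moves(
  moves=[
    {"claw": -0.55, "xyz": [1, 0.1, 0.2], "rot": [0, 0, 0]},
    {"claw": -0.55, "xyz": [2, 0.2, 0.3], "rot": [0, 0, 0]},
    {"claw": -0.55, "xyz": [3, 0.2, 0.5], "rot": [0, 0, 0]},
    {"claw": -0.55, "xyz": [4, 0.3, 0.6], "rot": [0, 0, 0]},
    {"claw": -0.55, "xyz": [5, 0.4, 0.8], "rot": [0, 0, 0]},
    {"claw": -0.55, "xyz": [6, 0.5, 0.9], "rot": [0, 0, 0]},
    {"claw": -0.55, "xyz": [6, 0.5, 0.9], "rot": [0, 0, 0]},
  ],
)

```text
time: 10.65
ee_pos: [0.6078, -0.0953, 0.0671]
ee_rot: [[-0.083, 0.997, 0.0], [0.997, 0.083, -0.0], [-0.0, 0.0, -1.0]]
wrist_force: [-1.5, 0.7, 0.5]
grip_width: 0.0191
```

Call:
apply_moves(
  moves=[
    {"claw": -0.55, "xyz": [0.7, 0.05, 0.1], "rot": [0, 0, 0]},
    {"claw": -0.55, "xyz": [1.4, 0.1, 0.2], "rot": [0, 0, 0]},
    {"claw": -0.55, "xyz": [2, 0.2, 0.3], "rot": [0, 0, 0]},
    {"claw": -0.55, "xyz": [2, 0.2, 0.3], "rot": [0, 0, 0]},
  ],
)

```text
time: 11.15
ee_pos: [0.6097, -0.0951, 0.0674]
ee_rot: [[-0.083, 0.997, 0.0], [0.997, 0.083, -0.0], [-0.0, 0.0, -1.0]]
wrist_force: [-2.1, 0.6, 1.8]
grip_width: 0.0192
```

Call:
apply_moves(
  moves=[
    {"claw": -0.55, "xyz": [0.7, 0.05, 0.1], "rot": [0, 0, 0]},
    {"claw": -0.55, "xyz": [1.4, 0.1, 0.2], "rot": [0, 0, 0]},
    {"claw": -0.55, "xyz": [2, 0.2, 0.3], "rot": [0, 0, 0]},
    {"claw": -0.55, "xyz": [2, 0.2, 0.3], "rot": [0, 0, 0]},
  ],
)

```text
time: 11.65
ee_pos: [0.6117, -0.0949, 0.0677]
ee_rot: [[-0.083, 0.997, 0.0], [0.997, 0.083, -0.0], [-0.0, 0.0, -1.0]]
wrist_force: [-3.2, -1.3, 1.6]
grip_width: 0.019
```

```bash
python3 pic.py f
```

```text
11.65 [ 0.61171127 -0.09494039  0.06772763] [-3.15130976 -1.31937703  1.55376041] 0.019005088276388173
```

View pics/f.png

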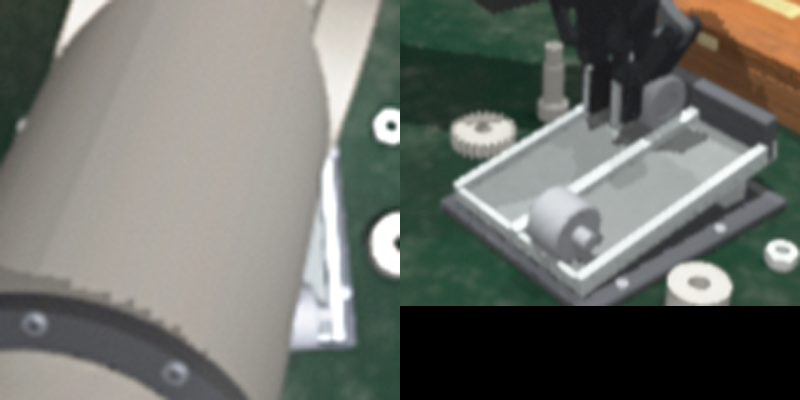

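The sleeve's right-hand end face (side half about (665,97)) is almost at the bar. I go on in small steps.

Call:
apply_moves(
  moves=[
    {"claw": -0.55, "xyz": [0.5, 0.04, 0.1], "rot": [0, 0, 0]},
    {"claw": -0.55, "xyz": [1, 0.1, 0.15], "rot": [0, 0, 0]},
    {"claw": -0.55, "xyz": [1.5, 0.1, 0.2], "rot": [0, 0, 0]},
    {"claw": -0.55, "xyz": [1.5, 0.1, 0.2], "rot": [0, 0, 0]},
  ],
)

```text
time: 12.25
ee_pos: [0.6122, -0.0949, 0.0677]
ee_rot: [[-0.083, 0.997, -0.002], [0.997, 0.083, 0.0], [0.0, -0.002, -1.0]]
wrist_force: [-8.0, 0.2, 5.5]
grip_width: 0.0193
```

Call:
apply_moves(
  moves=[
    {"claw": -0.55, "xyz": [0.4, 0, 0], "rot": [0, 0, 0]},
    {"claw": -0.55, "xyz": [0.4, 0, 0], "rot": [0, 0, 0]},
    {"claw": -0.55, "xyz": [0.4, 0, 0], "rot": [0, 0, 0]},
    {"claw": -0.55, "xyz": [0.4, 0, 0], "rot": [0, 0, 0]},
  ],
)

```text
time: 12.75
ee_pos: [0.6122, -0.0949, 0.0676]
ee_rot: [[-0.083, 0.997, -0.002], [0.997, 0.083, 0.0], [0.0, -0.002, -1.0]]
wrist_force: [-10.1, -1.5, 6.2]
grip_width: 0.0193
```

Run:
```python
from rig import env
import cv2,numpy as np
s=env.observe();print(s['time'],s['ee_pos'],s['wrist_force'])
d=env.get_image('side')
B=d['img'][205:285,290:400].copy()
cv2.imwrite('pics/g.png',cv2.resize(B,None,fx=7,fy=7,interpolation=2)[:,:,::-1])
# projected outlines of the expected right-end face of the sleeve at the stop, both ramp fits; end-face cloud
from h import cloud
P,u,v=cloud(d)
for p in((.5898,-.1269,.0819),(.5918,-.1293,.0849)):
    c,t=np.cos(p[2]),np.sin(p[2]);X=P[:,:2]-p[:2];x=c*X[:,0]+t*X[:,1];y=-t*X[:,0]+c*X[:,1]
    m=(abs(y-.006)<.003)&(x>.03)&(x<.08)&(P[:,2]>.055-.0)&(P[:,2]<.09)
    m2=m&(x<.0735);print(m.sum(),'x pct',np.percentile(x[m],[1,5,50,95,99]),'z',np.percentile(P[m,2],[1,50,99]))
    a=[[.054,.006,.061],[.034,.006,.061],[.074,.006,.061],[.054,.006,.081]]
    W=np.array([[p[0]+c*q[0]-t*q[1],p[1]+t*q[0]+c*q[1],q[2]] for q in a]);C=W@d['R'].T+d['t'];U=C@d['mtx'].T;U=U[:,:2]/U[:,2:]
    print(((U-[290,205])*7).round())
```

```text
12.75 [ 0.61220084 -0.09489941  0.06764455] [-10.11984698  -1.48532929   6.22560729]
196 x pct [0.03054508 0.03197589 0.05109046 0.07655455 0.07849094] z [0.05535925 0.07042051 0.08234338]
[[358. 269.]
 [298. 296.]
 [417. 242.]
 [365. 194.]]
189 x pct [0.03084721 0.03487691 0.05265323 0.07570855 0.077009  ] z [0.0553519  0.06940551 0.08112635]
[[371. 270.]
 [311. 298.]
 [429. 244.]
 [378. 196.]]
```

View pics/g.png

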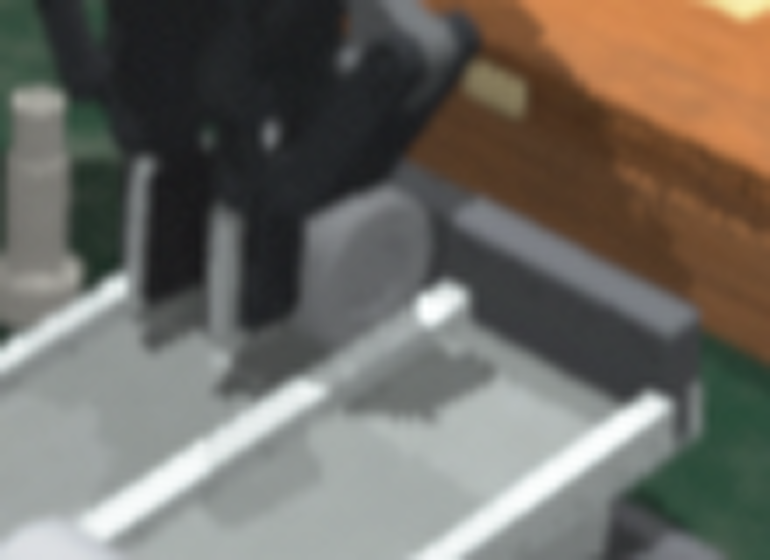

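The sleeve's end face is centred at about (372,262), against a predicted (358–371, 269) at the stop. Its rim meets the bar and the push holds steady at about 10 N, so I hand in.

Call:
apply_moves(
  moves=[
    {"claw": -0.55, "xyz": [0, 0, 0], "rot": [0, 0, 0]},
    {"claw": -0.55, "xyz": [0, 0, 0], "rot": [0, 0, 0]},
    {"claw": -0.55, "xyz": [0, 0, 0], "rot": [0, 0, 0]},
  ],
)

```text
time: 13.18
ee_pos: [0.6122, -0.0949, 0.0676]
ee_rot: [[-0.083, 0.997, -0.003], [0.997, 0.083, 0.0], [0.0, -0.002, -1.0]]
wrist_force: [-11.0, -0.4, 6.1]
grip_width: 0.0189
```

```bash
python3 -c "
from rig import env
s=env.observe();print(s['time'],s['ee_pos'],s['wrist_force']);print(env.close_job())"
```

```text
13.175 [ 0.61219258 -0.09493642  0.06763857] [-11.03556828  -0.40325173   6.14238568]
the job is handed in; nothing more can be done
None
```

I pushed the plain sleeve up the left lane with both fingertips, at about 24 mm/s, until it was against the stop bar. I handed in at 13.2 s with the fingers still pressing on it; no verdict was reported.

- **At the stop:** the arm stopped advancing at x = 0.612 m, within about 2 mm of where I predicted contact. The push force then held steady at about 11 N.
- **Sleeve position:** in the last picture the sleeve looks square in its lane with its rim against the bar. Its end face matched the predicted place to within about 2 px of the camera image.
- **Other things:** the roller, pin, gear, nut and bushing looked unmoved in the last pictures that showed them. I checked this by eye only.
- **Disagreement:** the two cameras' fits of the ramp position differed by about 2–3 mm, so I took the final contact from the force rise rather than from the images.

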